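Clamp the gas cylinder and set its valve two turns open

ROBOT

A 6-joint arm with a two-finger parallel gripper is mounted at the origin on the work surface. World frame = base frame: x ahead of the robot, y to its left, z up, the work surface at z = 0. Lengths are in mm, angles in rad, forces in N, time in s.
With the tool pointing down it reaches from about 225 to 875 mm from the base axis. Payload 3.4 kg.
Tool frame: the origin (TCP) lies between the finger pads, 19 mm behind the fingertips; this is the grasp point; z points along the fingers, y is the line along which they close (so a half turn about z gives the same grasp; the last joint's range is limited). The gripper opens to 85 mm and grips with 20 to 120 N. Pads are 22 mm wide; open, the fingers measure 114 mm over their backs; the gripper's body (76 mm by 85 mm) begins 54 mm behind the grasp point. The pads swing forward as they close: fully open they stand 13 mm farther back than shut.
Start: joints at [1.044, 0.276, 1.505, -0, 1.361, -0.121], TCP at [227.002, 528.328, 250.028] pointing down, gripper open.
Joint ranges: [-2.89, 2.89], [-0.75, 2.08], [0.22, 2.7], [-1.18, 4.32], [0.11, 2.71], [-2.7, 2.7]. Speed limits (rad/s): [2.57, 2.57, 3.14, 3.14, 3.14, 3.14].

INTERFACE

Orientations are given as a 3x3 rotation matrix whose columns are the frame's x, y, z axes.
In Python, from plant import robot gives the robot as it stands.
- The arm moves only by the tool arm_command, never from a script. Its argument "motion" is a list that holds one entry, the list of rows, each a list of 5 numbers: the opening, from -1 (shut) to 1 (fully open), then the shift along the world's x, y, z normalised to -1 to 1, where 1 is 120 mm, then the turn about the world's z normalised to -1 to 1, where 1 is 90 degrees. A call has 1 to 5 rows; each row is the pose to reach, as a shift and turn from the pose commanded when the call began; what a row does not reach only later rows make up. A row lasts 1/12 s, in which the tool goes at most 41.7 mm and 7.16 degrees, less where a joint would pass 70% of its speed; a pose out of reach is approached as far as the arm can. A call with a number of a shift or a turn outside -1 to 1 is refused whole. A call with a gripper value outside its range is refused whole. The fingers move at their own pace and stop on an object; "squeeze" is the grip in N (left out, the last holds). Time passes only in rows, so rows that repeat a pose let the fingers close. It gives the time, the measured TCP pose, the force, the opening and the grip force at its end, in the units of the state.
- robot.read_state(): the state, without advancing time (a new reading comes with each control period).
- robot.get_image(name): name is "scene" or "top"; returns (picture, depth): 400x640x3 uint8, red, green, blue; 400x640 float32, mm along the optical axis (not along the pixel's ray), 0 where there is no reading.
- robot.camera_params(name): a dict with "fovy" (degrees; the focal length in pixels is half the picture's height over the tangent of half this angle, whatever the lens; pixels are square), "cx", "cy" (the principal point, pixels), "rvec" (rotation vector, rad) and "tvec" (3), from world to camera coordinates, as OpenCV has them. Camera axes: x right, y down, z forward; pixel columns grow to the right and rows downward; lengths in mm; the calibration is good to about 2 mm. A picture is of the moment at which its call begins. camera_params takes no time and is no camera call.
- robot.sign_off(): hands the job in; it is judged then, once.
The state is a dict: "time": time; "joint_pos": joint angles; "joint_velocities": joint speeds; "joint_efforts": joint torques, N m; "eef_pos": TCP position; "tcp_rot": TCP orientation; "contact_force": force on the tool from outside, world axes, zero at the start; "torque": the same for the moment, N m; "gripper_width": finger opening in mm; "gripper_force": force on a finger pad.
Only numpy, scipy, OpenCV 4.12 (cv2) and the standard library are available. Lean on these libraries where they do the work, as an engineer would, in place of code of your own. Each camera call takes 0.05 s, during which the arm holds its last target. There are 200 camera calls.

TASK

Get the gas cylinder ready for its leak test: first press the red clamp lever down until it clicks and stays down by itself, then crank the green wheel valve shut (clockwise) right to its stop, back it off exactly two full turns, and finish while still gripping the orange crank handle between the fingers; do not let go at the end. Leave the loose things around the cradle where they are.

Things in the scene. Friction and masses are not known exactly. Their poses are not given: they have to be found in the camera images.
- cradle: Test cradle fixed to the bench: grey base plate 250 x 370 x 12 mm (centre 10 mm to -x of the origin) carrying a cream gas cylinder (100 mm across, top 120 mm above the bench) lying along the cradle's y. Origin on the bench under the cylinder's axis; z up, +x away from the robot at yaw 0, +y to the clamp lever, -y to the valve. Place and yaw vary
- lever_hinge (a point): Hinge axis of the red clamp lever (the axis runs along the cradle's y), behind the cylinder, 75 mm to the cradle's +x, 90 mm to +y, 130 mm above the bench. From here the lever reaches over the cylinder towards the cradle's -x
- lever_pad (a point): Middle of the top face of the red press pad (45 x 45 mm) at the lever's end, 150 mm from the hinge; about 225 mm above the bench when the lever is up, 142 mm when it is down. The point is fixed to the lever and moves with it
- lever (a joint): Clamp lever angle, rad: 0 = up as it starts (34 degrees above level), 0.6 = fully down on the cylinder, level. It is sprung up (the pad needs up to about 10 N downwards); past 0.3 to 0.42 the detent takes over, snaps it down to its stop at 0.6 and holds it there
- valve (a joint): Valve opening, rad: 0 = closed on its hard stop; grows as the wheel turns anticlockwise seen from above, one turn = 6.283; open stop 20.4. Stays where left, friction about 0.12 N m. Starts partly open, between a quarter turn and one turn. At 0, and at each full turn, the crank handle stands straight to the cradle's -x side of the wheel's axis
- valve_axis (a point): Point on the wheel's upright axis, at the height (160 mm above the bench) of the middle of the crank handle. 120 mm to the cradle's -y. Green wheel: rim radius 55 mm to the middle of its 12 mm bar, rim top 129 mm above the bench
- handle: Orange round crank handle that stands up from the wheel's rim, 20 mm in diameter, 50 mm long, from 132 to 182 mm above the bench, 55 mm from the wheel's axis. It is a sleeve that spins freely on its pin, so it can be gripped from above and led round in a circle without turning the gripper. Origin at its lower end on its axis, z up
- handle_grip (a point): Middle of the crank handle, on its axis, 160 mm above the bench: the point to grip
- spray: blue spray bottle with white head, 72 mm wide, 171 mm tall; origin under its centre. Bystander, loose
- gauge: loose round pressure gauge lying on its back, 60 mm across, 26 mm tall, brass stub to its own +x; origin under the dial's centre. Bystander, loose
- wrench: steel wrench lying on the bench beside the cradle; origin at its underside. Bystander, loose
- screwdriver: screwdriver lying on the bench beside the cradle; origin at its underside. Bystander, loose
- jar: small jar, 50 mm across, 60 mm tall; origin under its centre. Bystander, loose
- adaptor: small brass adaptor standing on the cradle's base plate in front of the cylinder, 26 mm across, 28 mm tall; origin under its centre. Bystander, loose
- cap: blue dust cap standing on the base plate behind the cylinder, 28 mm across, 18 mm tall; origin under its centre. Bystander, loose

How it is judged (in metres and radians):
On the way, in this order (a step that is already met when the one before it is completed fails the run):
1. the clamp lever is down in its detent (value of joint lever above 0.55 rad), for 0.2 s.
2. with the lever still down, the valve is closed to its stop (value of joint valve below 0.08 rad and value of joint lever above 0.55 rad), for 0.1 s.
At the end, for the whole second after the job is handed in: the lever is still down in its detent (above 0.55 rad), the valve stands still two turns open (12.57 rad, within 0.26 rad or 15 degrees), and the fingers still hold the crank handle (more than 5 N in all between fingers and handle, TCP within 35 mm of the handle's middle) (value of joint lever above 0.55 rad and value of joint valve between 12.306 and 12.826 rad and velocity of joint valve between -0.1 and 0.1 rad/s and contact force between the fingers and handle above 5 N and distance between the grasp point and handle_grip below 0.035 m); the arm keeps its last pose, push and grip.
It fails at once if a loose bystander is pushed more than 25 mm from its place (distance of any of spray, gauge, wrench, screwdriver, jar, adaptor, cap from where it was at the start of the episode above 0.025 m).
It also fails if it takes over 70 s, if anything falls off the work surface, if the arm or the gripper's body presses on something with over 40 N, if the wrist force passes 120 N, or if a joint passes its speed limit or range.

## Working session

There is one attempt and no reset: what is moved stays moved. The work goes in short steps, Python scripts to look and compute and a tool call to move; the robot and the scene stay as the last step left them, time stands still between calls to the robot, and variables do not carry over. Pictures are saved under pics/ and viewed, at most 10 in all, crops included, and the job is handed in when it is done.

Besides the shell and the picture viewer there is one more tool, called after ">>>" as name([rows], argument=value, ...), one row to a line, values as JSON. arm_command: Moves the arm, as the interface text tells. Scaled input: -1 to 1 covers 120 mm each way for a shift and 90 degrees each way for a turn. Its arguments: {"type":"object","properties":{"motion":{"type":"array","items":{"type":"array","items":{"type":"array","items":{"type":"number","minimum":-1,"maximum":1}}}},"squeeze":{"type":"number"}},"required":["motion"]}

```bash
mkdir -p pics; cat > h.py <<'E'
import numpy as np,cv2
from plant import robot
def cam(n):
    p=robot.camera_params(n);f=200/np.tan(np.radians(p["fovy"])/2)
    return f,p["cx"],p["cy"],cv2.Rodrigues(np.array(p["rvec"],float))[0],np.array(p["tvec"],float).ravel()
def cloud(n,d):
    f,cx,cy,R,t=cam(n);v,u=np.mgrid[:400,:640]
    P=np.stack([(u-cx)/f*d,(v-cy)/f*d,d],-1)
    return (P-t)@R
def ray(n,u,v,z):
    f,cx,cy,R,t=cam(n);o=-R.T@t;d=R.T@np.array([(u-cx)/f,(v-cy)/f,1]);return o+d*(z-o[2])/d[2]
E
python3 - <<'E'
from h import *
for n in("scene","top"):
    im,d=robot.get_image(n);np.savez(n+"0.npz",im=im,d=d)
    cv2.imwrite(f"pics/{n}0.png",cv2.cvtColor(im,cv2.COLOR_RGB2BGR))
    P=cloud(n,d);hsv=cv2.cvtColor(im,cv2.COLOR_RGB2HSV);H,S,V=[hsv[...,i].astype(int) for i in range(3)]
    for c,m in dict(red=((H<5)|(H>174))&(S>140)&(V>80),orange=(H>=6)&(H<20)&(S>170)&(V>120),green=(H>45)&(H<85)&(S>100)).items():
        m=m&(d>0)
        k,l,s,_=cv2.connectedComponentsWithStats(m.astype(np.uint8))
        for i in range(1,k):
            if s[i,4]>25:
                q=P[l==i];print(n,c,s[i],np.median(q,0).round(),np.percentile(q,2,0).round(),np.percentile(q,98,0).round())
print({k:v for k,v in robot.read_state().items() if k in("time","eef_pos","gripper_width","tcp_rot")})
E
```

```text
scene red [357 171  21  68 749] [518. 133. 200.] [368. 115.   3.] [610. 164. 238.]
scene red [173 254  36  19 354] [ 662. -322.   23.] [ 639. -371.    1.] [ 679. -277.   31.]
scene orange [ 77 165  25  20 371] [ 475. -615.  146.] [ 445. -640.  134.] [ 500. -594.  150.]
scene orange [211 177   8   6  33] [ 382. -310.   20.] [ 373. -321.   15.] [ 389. -298.   25.]
scene orange [267 206   8  13  64] [ 574. -102.  177.] [ 563. -113.  147.] [579. -96. 186.]
scene orange [278 208  22  12  63] [532. -63.  94.] [514. -91.  88.] [545. -39.  98.]
scene orange [429 346  10  21 109] [871. 315.  31.] [844. 309.  23.] [889. 329.  36.]
scene orange [447 353  21   3  32] [859. 371.  39.] [858. 351.  35.] [862. 399.  43.]
scene orange [447 357  21   6  75] [873. 373.  34.] [869. 351.  28.] [876. 398.  40.]
scene orange [436 369  24   9  63] [908. 362.  36.] [892. 322.  25.] [912. 377.  43.]
scene orange [457 385   9   6  37] [935. 379.  31.] [931. 370.  25.] [940. 390.  36.]
scene green [263 187  42  29 167] [ 490. -104.  130.] [ 466. -132.  125.] [553. -30. 135.]
scene green [276 220  19   4  30] [5
[... 273 characters left out ...]
4. 317.  13.] [932. 382.  46.]
top orange [491  95  48  40 459] [ 813. -571.   43.] [ 810. -682.    8.] [ 923. -547.   76.]
top orange [499  94  41  33 385] [ 921. -683.   49.] [ 829. -688.   12.] [ 930. -568.   79.]
top orange [523 217  18  19 317] [ 472. -615.  145.] [ 444. -640.  137.] [ 500. -592.  153.]
top green [337 189  37  36 272] [514. -78. 128.] [ 469. -134.  121.] [580. -22. 135.]
{'time': 0.1, 'eef_pos': array([226.76184776, 527.91358415, 249.22468905]), 'tcp_rot': array([[-9.18791460e-01,  3.94742378e-01, -8.41701878e-04],
       [ 3.94743220e-01,  9.18790376e-01, -1.42701792e-03],
       [ 2.10043135e-04, -1.64338799e-03, -9.99998628e-01]]), 'gripper_width': 85.25171390068355}
```

View pics/top0.png

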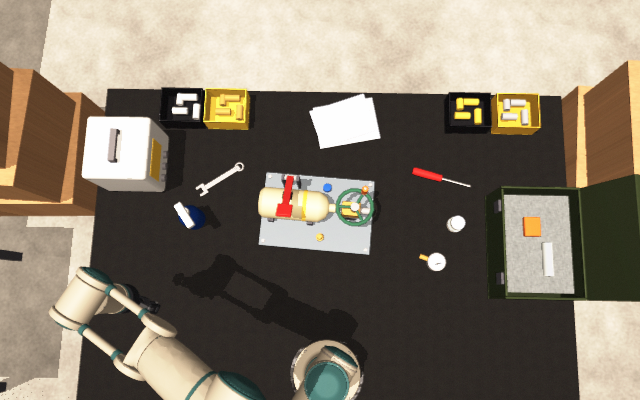

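View pics/scene0.png

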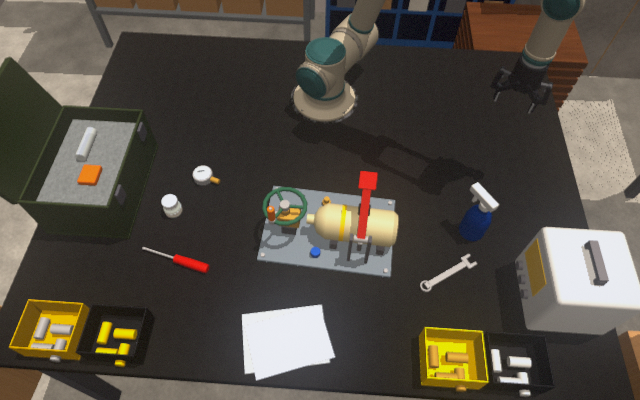

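The top view has the wheel at about (355,207), the handle near (366,189) and the pad near (285,211). In the scene view they are at (285,207), (271,213) and (368,180). Next I'll fit the cradle pose from the plate, rim, handle and pad.

```bash
python3 - <<'E'
from h import *
from scipy.optimize import least_squares
for n in("scene","top"):
    z=np.load(n+"0.npz");im,d=z["im"],z["d"];P=cloud(n,d)
    hsv=cv2.cvtColor(im,cv2.COLOR_RGB2HSV);H,S,V=[hsv[...,i].astype(int) for i in range(3)]
    box=(d>0)&(P[...,0]>330)&(P[...,0]<720)&(P[...,1]>-180)&(P[...,1]<260)
    m=box&(V>95)&(S<70)&(P[...,2]<25)
    k,l,s,_=cv2.connectedComponentsWithStats(cv2.morphologyEx(m.astype(np.uint8),cv2.MORPH_CLOSE,np.ones((5,5))))
    m&=l==1+s[1:,4].argmax()
    v,u=np.nonzero(m);q=np.array([ray(n,a,b,12)[:2] for a,b in zip(u,v)],np.float32)
    print(n,"plate z",np.median(P[m][:,2]),cv2.minAreaRect(q))
    g=box&(H>45)&(H<85)&(S>100)&(P[...,2]>115)
    v,u=np.nonzero(g);q=np.array([ray(n,a,b,126)[:2] for a,b in zip(u,v)])
    r=least_squares(lambda p:np.hypot(*(q-p[:2]).T)-55,q.mean(0),loss="soft_l1",f_scale=4);print(" wheel",r.x,np.sqrt(r.cost/len(q)))
    rd=box&((H<5)|(H>174))&(S>140)&(V>80)
    v,u=np.nonzero(rd);print(" red farthest",P[rd][np.argsort(P[rd][:,0])[[0,5,10,20,40]]].round())
    pd=rd&(P[...,0]<505);print(" pad",np.median(P[pd],0),pd.sum(),P[pd].min(0),P[pd].max(0))
    x0,x1,y0,y1=(230,410,160,275) if n=="scene" else (250,385,165,260)
    cv2.imwrite(f"pics/{n}c.png",cv2.resize(cv2.cvtColor(im,cv2.COLOR_RGB2BGR)[y0:y1,x0:x1],None,fx=4.4,fy=4.4,interpolation=cv2.INTER_CUBIC))
E
```

```text
Traceback (most recent call last):
  File "h.py", line 11, in ray
    f,cx,cy,R,t=cam(n);o=-R.T@t;d=R.T@np.array([(u-cx)/f,(v-cy)/f,1]);return o+d*(z-o[2])/d[2]
                ~~~^^^
  File "h.py", line 4, in cam
    p=robot.camera_params(n);f=200/np.tan(np.radians(p["fovy"])/2)
ValueError: time passes only in moves, steps and waits
```

Too many camera_params calls, so I'll cache them.

```bash
sed -i 's/^def cam(n)/import functools\n@functools.cache\ndef cam(n)/' h.py; python3 - <<'E'
from h import *
from scipy.optimize import least_squares
for n in("scene","top"):
    z=np.load(n+"0.npz");im,d=z["im"],z["d"];P=cloud(n,d)
    hsv=cv2.cvtColor(im,cv2.COLOR_RGB2HSV);H,S,V=[hsv[...,i].astype(int) for i in range(3)]
    box=(d>0)&(P[...,0]>330)&(P[...,0]<720)&(P[...,1]>-180)&(P[...,1]<260)
    m=box&(V>95)&(S<70)&(P[...,2]<25)
    k,l,s,_=cv2.connectedComponentsWithStats(cv2.morphologyEx(m.astype(np.uint8),cv2.MORPH_CLOSE,np.ones((5,5))))
    m&=l==1+s[1:,4].argmax()
    v,u=np.nonzero(m);q=np.array([ray(n,a,b,12)[:2] for a,b in zip(u,v)],np.float32)
    print(n,"plate z",np.median(P[m][:,2]),cv2.minAreaRect(q))
    g=box&(H>45)&(H<85)&(S>100)&(P[...,2]>115)
    v,u=np.nonzero(g);q=np.array([ray(n,a,b,126)[:2] for a,b in zip(u,v)])
    r=least_squares(lambda p:np.hypot(*(q-p[:2]).T)-55,q.mean(0),loss="soft_l1",f_scale=4);print(" wheel",r.x,np.sqrt(r.cost/len(q)))
    rd=box&((H<5)|(H>174))&(S>140)&(V>80)
    pd=rd&(P[...,0]<505)&(P[...,2]>180);print(" pad",np.median(P[pd],0),pd.sum(),P[pd].min(0),P[pd].max(0))
    x0,x1,y0,y1=(230,410,160,275) if n=="scene" else (250,385,165,260)
    cv2.imwrite(f"pics/{n}c.png",cv2.resize(cv2.cvtColor(im,cv2.COLOR_RGB2BGR)[y0:y1,x0:x1],None,fx=4.4,fy=4.4,interpolation=cv2.INTER_CUBIC))
E
```

```text
scene plate z 13.47530807778699 ((520.7203369140625, 44.00425720214844), (368.6834716796875, 251.66770935058594), 86.16075134277344)
 wheel [522.18185696 -76.12614882] 3.538062316640961
 pad [489.5548138  134.41840789 228.48269273] 256 [470.4786646  112.46089958 211.57305841] [504.95362966 158.90178119 241.15356044]
top plate z 12.106419164449624 ((522.8480224609375, 43.84291076660156), (370.5257873535156, 249.92083740234375), 86.07945251464844)
 wheel [525.12036158 -76.56266433] 3.615222069342253
 pad [488.24796836 134.79257912 230.87961133] 142 [472.96448746 114.64309849 213.93961935] [504.77776335 157.8002912  243.43927525]
```

View pics/topc.png

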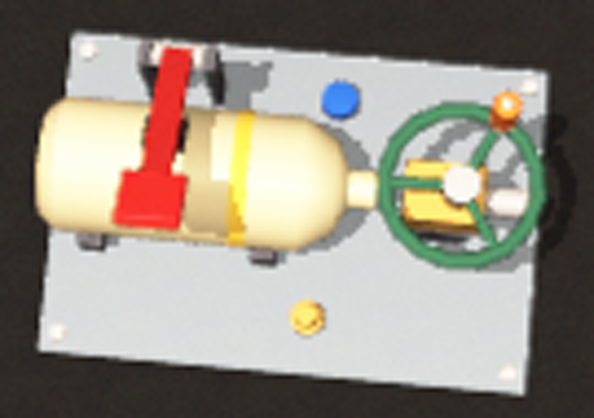

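View pics/scenec.png

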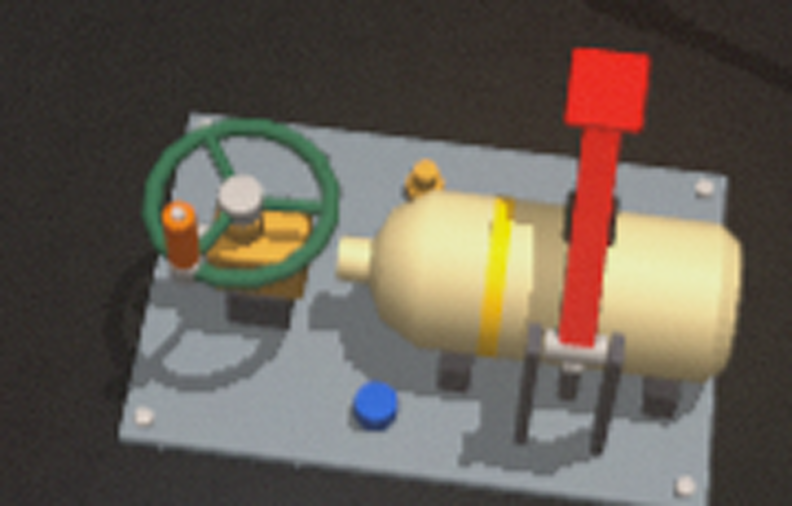

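Plate fit: yaw is about -3.9°, origin (531.8, 43.2). That puts the valve axis at (523.6, -76.5), which matches the rim fit. The pad is near (491, 136, 226). The handle is near (571, -104), radius 55, so the opening is about 153°, within the stated range. In the crops, the hub is at (461,185) top and the handle at (180,235) scene. Now I'll move to above the pad with the fingers shut.

>>> arm_command([
  [[-1, 0.16, -0.25, 0.08, 0], [-1, 0.33, -0.5, 0.16, 0], [-1, 0.5, -0.75, 0.25, 0], [-1, 0.667, -1, 0.333, 0], [-1, 0.667, -1, 0.333, 0]],
], squeeze=40)

```text
time: 0.52
eef_pos: [310.5, 404.2, 291.7]
tcp_rot: [[-0.917, 0.399, 0.005], [0.399, 0.917, -0.002], [-0.005, 0.0, -1.0]]
contact_force: [-0.7, 1.6, 0.2]
gripper_width: 25.4
gripper_force: 0.0
```

>>> arm_command([
  [[-1, 0.16, -0.25, 0, 0], [-1, 0.33, -0.5, 0, 0], [-1, 0.5, -0.75, 0, 0], [-1, 0.667, -1, 0, 0], [-1, 0.667, -1, 0, 0]],
])

```text
time: 0.93
eef_pos: [390.0, 283.8, 289.6]
tcp_rot: [[-0.917, 0.4, 0.002], [0.4, 0.917, -0.004], [-0.003, -0.003, -1.0]]
contact_force: [0.1, -0.7, 0.7]
gripper_width: 0.1
gripper_force: 0.0
```

>>> arm_command([
  [[-1, 0.16, -0.25, 0, 0], [-1, 0.33, -0.5, 0, 0], [-1, 0.5, -0.75, 0, 0], [-1, 0.667, -1, 0, 0], [-1, 0.667, -1, 0, 0]],
])

```text
time: 1.35
eef_pos: [470.5, 164.0, 289.4]
tcp_rot: [[-0.917, 0.4, 0.002], [0.4, 0.917, -0.004], [-0.003, -0.002, -1.0]]
contact_force: [0.9, 1.1, 0.4]
gripper_width: 0.4
gripper_force: 0.0
```

>>> arm_command([
  [[-1, 0.16, -0.24, 0, 0], [-1, 0.16, -0.24, -0.15, 0], [-1, 0.16, -0.24, -0.3, 0], [-1, 0.15, -0.24, -0.4, 0], [-1, 0.14, -0.24, -0.5, 0]],
])

```text
time: 1.77
eef_pos: [484.5, 140.1, 230.5]
tcp_rot: [[-0.919, 0.395, 0.002], [0.395, 0.919, 0.0], [-0.002, 0.001, -1.0]]
contact_force: [-0.2, -0.8, 8.9]
gripper_width: 0.2
gripper_force: 3.7
```

>>> arm_command([
  [[-1, -0.02, 0, -0.08, 0], [-1, -0.04, 0, -0.16, 0], [-1, -0.06, 0, -0.24, 0], [-1, -0.08, 0, -0.32, 0], [-1, -0.1, 0, -0.4, 0]],
])

```text
time: 2.18
eef_pos: [471.4, 140.1, 181.0]
tcp_rot: [[-0.919, 0.394, -0.0], [0.394, 0.919, 0.0], [0.0, 0.0, -1.0]]
contact_force: [-0.1, 0.0, -0.2]
gripper_width: 0.0
gripper_force: 0.0
```

The force dropped to zero, so the lever probably snapped down. I'll lift, move toward the valve and look.

>>> arm_command([
  [[-1, 0, 0, 0.33, 0], [-1, 0, 0, 0.67, 0], [-1, 0.1, -0.3, 0.67, 0], [-1, 0.2, -0.6, 0.67, 0], [-1, 0.3, -0.9, 0.67, 0]],
])

```text
time: 2.6
eef_pos: [508.3, 31.2, 262.6]
tcp_rot: [[-0.92, 0.393, 0.002], [0.393, 0.92, 0.0], [-0.002, 0.001, -1.0]]
contact_force: [0.7, 0.7, 0.2]
gripper_width: 0.0
gripper_force: 0.0
```

```bash
python3 - <<'E'
from h import *
im,d=robot.get_image("scene");P=cloud("scene",d)
hsv=cv2.cvtColor(im,cv2.COLOR_RGB2HSV);H,S,V=[hsv[...,i].astype(int) for i in range(3)]
box=(d>0)&(P[...,0]>400)&(P[...,0]<660)&(P[...,1]>-180)&(P[...,1]<260)&(P[...,2]>100)
rd=box&((H<5)|(H>174))&(S>140);print("red z",P[rd].min(0),P[rd].max(0),rd.sum())
o=box&(H>=5)&(H<20)&(S>170)&(P[...,2]>130);q=P[o];t=q[q[:,2]>172]
print("handle",q.min(0),q.max(0),np.median(q,0),len(q),np.median(t,0))
cv2.imwrite("pics/s1.png",cv2.resize(cv2.cvtColor(im,cv2.COLOR_RGB2BGR)[140:290,220:420],None,fx=4,fy=4,interpolation=cv2.INTER_CUBIC))
print(robot.read_state()["eef_pos"])
E
```

```text
red z [437.6166329  115.12433358 128.60606871] [608.02325785 161.0797155  150.02001103] 576
handle [ 566.13444805 -113.19601193  137.76435676] [599.11167745 120.26807183 186.87596518] [ 576.32218684 -103.44563082  167.35069955] 82 [ 575.0967149  -104.2760973   182.26320982]
[511.08020336  23.78021491 261.99156752]
```

View pics/s1.png

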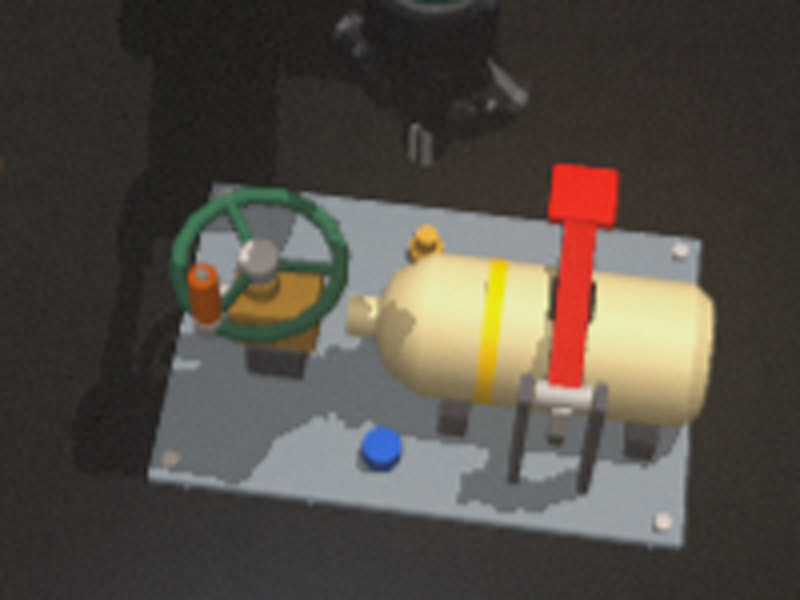

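The lever is down: pad top is at about 145 mm and the lever is level in the picture. The handle top at crop (203,270) agrees with about (571,-104). I'll open the fingers and move above it.

>>> arm_command([
  [[1, 0.15, -0.3, 0, 0], [1, 0.3, -0.6, 0, 0], [1, 0.5, -0.9, 0, 0], [1, 0.5, -1, 0, 0], [1, 0.5, -1, 0, 0]],
])

```text
time: 3.07
eef_pos: [568.8, -91.5, 260.7]
tcp_rot: [[-0.917, 0.398, -0.002], [0.398, 0.917, -0.001], [0.001, -0.001, -1.0]]
contact_force: [0.3, 1.3, 0.4]
gripper_width: 60.5
gripper_force: 0.0
```

>>> arm_command([
  [[1, 0, -0.065, 0, 0], [1, 0, -0.065, -0.2, 0], [1, 0, -0.065, -0.4, 0], [1, 0, -0.065, -0.4, 0], [1, 0, -0.065, -0.4, 0]],
])

```text
time: 3.48
eef_pos: [566.5, -94.8, 213.5]
tcp_rot: [[-0.919, 0.394, -0.003], [0.394, 0.919, 0.001], [0.004, 0.0, -1.0]]
contact_force: [0.3, -0.2, 0.5]
gripper_width: 85.5
gripper_force: 0.0
```

```bash
python3 - <<'E'
from h import *
im,d=robot.get_image("scene")
print(ray("scene",270.75,207.5,182))
cv2.imwrite("pics/s2.png",cv2.resize(cv2.cvtColor(im,cv2.COLOR_RGB2BGR)[150:250,220:345],None,fx=6,fy=6,interpolation=cv2.INTER_CUBIC))
print(robot.read_state()["eef_pos"],robot.read_state()["gripper_width"])
E
```

```text
[ 565.92423989 -103.83638535  182.        ]
[567.656686   -95.24427887 214.8635408 ] 85.05887522920132
```

View pics/s2.png

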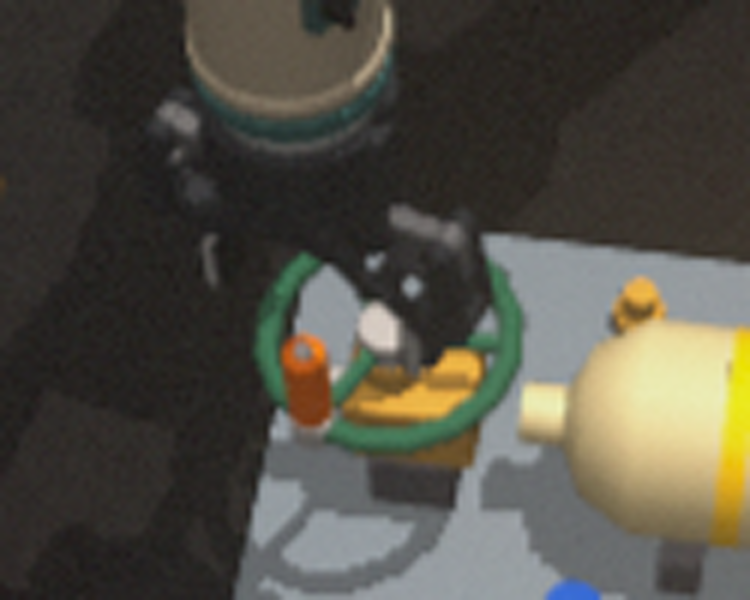

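Handle top is at crop (304,347) with the fingers straddling it. The TCP needs about +2 in x and -9 in y; then descend and close.

>>> arm_command([
  [[1, 0.02, -0.075, 0, 0], [1, 0.02, -0.075, -0.2, 0], [1, 0.02, -0.075, -0.42, 0], [1, 0.02, -0.075, -0.42, 0], [-0.6, 0.02, -0.075, -0.42, 0]],
])

```text
time: 3.95
eef_pos: [570.3, -105.5, 164.3]
tcp_rot: [[-0.919, 0.395, -0.001], [0.395, 0.919, 0.0], [0.001, -0.0, -1.0]]
contact_force: [0.3, -0.1, 0.5]
gripper_width: 75.6
gripper_force: 0.0
```

>>> arm_command([
  [[-1, 0, 0, 0, 0], [-1, 0, 0, 0, 0], [-1, 0, 0, 0, 0], [-1, 0, 0, 0, 0], [-1, 0, 0, 0, 0]],
], squeeze=40)

```text
time: 4.37
eef_pos: [570.9, -105.5, 165.2]
tcp_rot: [[-0.919, 0.395, 0.002], [0.395, 0.919, -0.001], [-0.002, 0.0, -1.0]]
contact_force: [-0.8, -0.5, 2.5]
gripper_width: 19.1
gripper_force: 38.9
```

```bash
python3 - <<'E'
from h import *
s=robot.read_state();print(s["eef_pos"],s["gripper_width"],s["gripper_force"],s["contact_force"],s["time"])
im,d=robot.get_image("scene")
cv2.imwrite("pics/s3.png",cv2.resize(cv2.cvtColor(im,cv2.COLOR_RGB2BGR)[150:250,220:345],None,fx=6,fy=6,interpolation=cv2.INTER_CUBIC))
E
```

```text
[ 570.90115623 -105.52924668  165.23977343] 19.11476885666728 38.88785898685455 [-0.81926677 -0.54890665  2.54927135] 4.3667
```

View pics/s3.png

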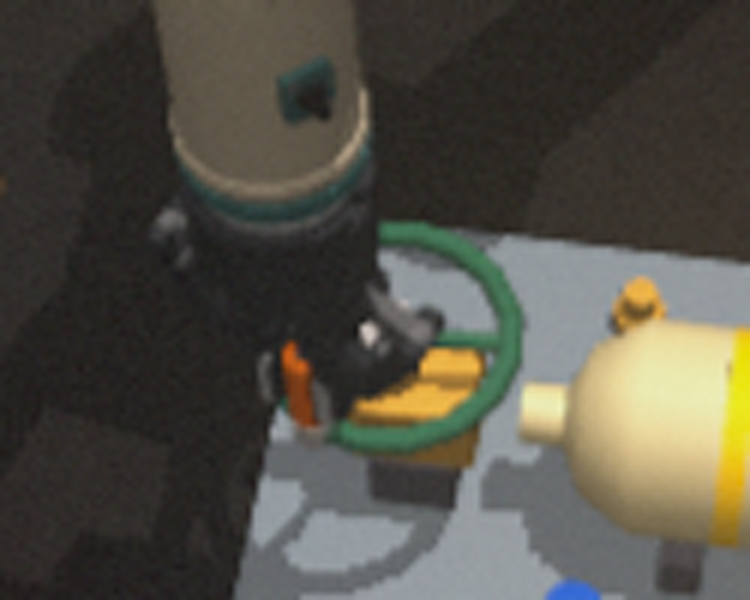

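Width is 19.1 mm at 39 N, and the TCP sits 55.5 mm from the axis, so the handle is gripped. Next, work out the clockwise chords.

```bash
cat > arc.py <<'E'
import numpy as np,sys
def arc(*a,r=55):
    a=np.radians(a);p=r*np.c_[np.cos(a),np.sin(a)]/120
    print(np.round(p[1:]-p[0],3).tolist())
E
python3 -c "
from arc import *
arc(-31.5,-51.5,-71.5,-91.5,-111.5,-131.5)
arc(-131.5,-147,-160,-170,-178,-180)"
```

```text
[[-0.105, -0.119], [-0.245, -0.195], [-0.403, -0.219], [-0.559, -0.187], [-0.694, -0.104]]
[[-0.081, 0.094], [-0.127, 0.187], [-0.148, 0.264], [-0.154, 0.327], [-0.155, 0.343]]
```

>>> arm_command([
  [[-1, -0.105, -0.12, 0, 0], [-1, -0.245, -0.195, 0, 0], [-1, -0.403, -0.22, 0, 0], [-1, -0.56, -0.187, 0, 0], [-1, -0.695, -0.104, 0, 0]],
])

```text
time: 4.83
eef_pos: [488.4, -119.9, 165.2]
tcp_rot: [[-0.918, 0.396, 0.006], [0.396, 0.918, -0.004], [-0.007, -0.001, -1.0]]
contact_force: [4.6, -0.5, 2.5]
gripper_width: 19.0
gripper_force: 39.7
```

>>> arm_command([
  [[-1, -0.08, 0.094, 0, 0], [-1, -0.127, 0.187, 0, 0], [-1, -0.148, 0.264, 0, 0], [-1, -0.154, 0.327, 0, 0], [-1, -0.155, 0.343, 0, 0]],
])

```text
time: 5.25
eef_pos: [468.6, -75.6, 165.1]
tcp_rot: [[-0.919, 0.393, 0.002], [0.393, 0.919, -0.001], [-0.002, -0.0, -1.0]]
contact_force: [-0.6, -2.5, 7.2]
gripper_width: 19.3
gripper_force: 40.2
```

Now at about 179°, with the stop expected at about 176°. I'll creep further in +y until the force rises.

>>> arm_command([
  [[-1, 0, 0.02, 0, 0], [-1, 0, 0.04, 0, 0], [-1, 0, 0.06, 0, 0], [-1, 0, 0.06, 0, 0]],
])

```text
time: 5.58
eef_pos: [468.8, -73.1, 165.1]
tcp_rot: [[-0.92, 0.391, 0.001], [0.391, 0.92, -0.01], [-0.005, -0.009, -1.0]]
contact_force: [-1.7, -14.0, 6.3]
gripper_width: 19.1
gripper_force: 40.5
```

>>> arm_command([
  [[-1, 0, 0.03, 0, 0], [-1, 0, 0.03, 0, 0], [-1, 0, 0.03, 0, 0]],
])

```text
time: 5.83
eef_pos: [468.8, -72.8, 165.2]
tcp_rot: [[-0.921, 0.39, 0.001], [0.39, 0.921, -0.017], [-0.007, -0.015, -1.0]]
contact_force: [-3.3, -22.5, 4.5]
gripper_width: 18.8
gripper_force: 40.6
```

```bash
python3 -c "
from arc import *
a=176.1
for k in range(6):
  b=a+120*k; arc(b,b+24,b+48,b+72,b+96,b+120)"
```

```text
[[0.027, -0.189], [0.128, -0.35], [0.286, -0.456], [0.474, -0.489], [0.659, -0.443]]
[[0.15, 0.118], [0.239, 0.286], [0.252, 0.476], [0.187, 0.655], [0.054, 0.792]]
[[-0.177, 0.071], [-0.367, 0.064], [-0.538, -0.02], [-0.661, -0.166], [-0.713, -0.349]]
[[0.027, -0.189], [0.128, -0.35], [0.286, -0.456], [0.474, -0.489], [0.659, -0.443]]
[[0.15, 0.118], [0.239, 0.286], [0.252, 0.476], [0.187, 0.655], [0.054, 0.792]]
[[-0.177, 0.071], [-0.367, 0.064], [-0.538, -0.02], [-0.661, -0.166], [-0.713, -0.349]]
```

The force rose without motion, so the valve is on its stop with TCP reference (468.8, -73). I'll undo the overdrive and start the anticlockwise turns.

>>> arm_command([
  [[-1, 0, -0.065, 0, 0], [-1, 0, -0.065, 0, 0]],
])

```text
time: 6.0
eef_pos: [468.7, -74.5, 165.1]
tcp_rot: [[-0.919, 0.395, 0.001], [0.395, 0.919, -0.002], [-0.001, -0.001, -1.0]]
contact_force: [-1.0, -2.0, 8.3]
gripper_width: 18.5
gripper_force: 41.0
```

>>> arm_command([
  [[-1, 0.027, -0.189, 0, 0], [-1, 0.128, -0.35, 0, 0], [-1, 0.286, -0.456, 0, 0], [-1, 0.474, -0.489, 0, 0], [-1, 0.659, -0.443, 0, 0]],
])

```text
time: 6.42
eef_pos: [547.1, -127.4, 165.1]
tcp_rot: [[-0.918, 0.396, -0.002], [0.396, 0.918, -0.0], [0.002, -0.001, -1.0]]
contact_force: [-5.9, 4.0, 11.3]
gripper_width: 18.9
gripper_force: 41.6
```

>>> arm_command([
  [[-1, 0.15, 0.118, 0, 0], [-1, 0.239, 0.286, 0, 0], [-1, 0.252, 0.476, 0, 0], [-1, 0.187, 0.655, 0, 0], [-1, 0.054, 0.792, 0, 0]],
])

```text
time: 6.83
eef_pos: [555.2, -32.0, 165.1]
tcp_rot: [[-0.92, 0.392, 0.002], [0.392, 0.92, -0.005], [-0.003, -0.004, -1.0]]
contact_force: [-3.2, -11.0, 9.8]
gripper_width: 19.1
gripper_force: 41.3
```

>>> arm_command([
  [[-1, -0.177, 0.071, 0, 0], [-1, -0.367, 0.064, 0, 0], [-1, -0.538, -0.02, 0, 0], [-1, -0.661, -0.166, 0, 0], [-1, -0.713, -0.349, 0, 0]],
])

```text
time: 7.25
eef_pos: [468.6, -71.4, 165.2]
tcp_rot: [[-0.919, 0.393, 0.005], [0.393, 0.919, 0.002], [-0.003, 0.004, -1.0]]
contact_force: [7.5, 3.4, 2.6]
gripper_width: 19.1
gripper_force: 40.9
```

>>> arm_command([
  [[-1, 0.027, -0.189, 0, 0], [-1, 0.128, -0.35, 0, 0], [-1, 0.286, -0.456, 0, 0], [-1, 0.474, -0.489, 0, 0], [-1, 0.659, -0.443, 0, 0]],
])

```text
time: 7.67
eef_pos: [547.1, -127.4, 165.0]
tcp_rot: [[-0.918, 0.396, -0.002], [0.396, 0.918, 0.0], [0.002, -0.001, -1.0]]
contact_force: [-4.8, 3.5, 12.3]
gripper_width: 18.8
gripper_force: 41.7
```

>>> arm_command([
  [[-1, 0.15, 0.118, 0, 0], [-1, 0.239, 0.286, 0, 0], [-1, 0.252, 0.476, 0, 0], [-1, 0.187, 0.655, 0, 0], [-1, 0.054, 0.792, 0, 0]],
])

```text
time: 8.08
eef_pos: [555.3, -32.0, 165.1]
tcp_rot: [[-0.92, 0.392, 0.002], [0.392, 0.92, -0.005], [-0.003, -0.004, -1.0]]
contact_force: [-2.3, -10.7, 9.0]
gripper_width: 18.9
gripper_force: 41.5
```

>>> arm_command([
  [[-1, -0.177, 0.071, 0, 0], [-1, -0.367, 0.064, 0, 0], [-1, -0.538, -0.02, 0, 0], [-1, -0.661, -0.166, 0, 0], [-1, -0.713, -0.349, 0, 0]],
])

```text
time: 8.5
eef_pos: [468.6, -71.4, 165.2]
tcp_rot: [[-0.919, 0.393, 0.005], [0.393, 0.919, 0.002], [-0.003, 0.004, -1.0]]
contact_force: [6.7, 3.4, 2.8]
gripper_width: 19.0
gripper_force: 41.1
```

>>> arm_command([
  [[-1, 0, 0, 0, 0], [-1, 0, 0, 0, 0], [-1, 0, 0, 0, 0]],
])

```text
time: 8.75
eef_pos: [468.7, -73.8, 165.1]
tcp_rot: [[-0.919, 0.395, 0.001], [0.395, 0.919, -0.001], [-0.001, -0.001, -1.0]]
contact_force: [-1.1, -1.4, 8.8]
gripper_width: 19.3
gripper_force: 41.4
```

Back on the reference to within 1 mm after two full turns. One last check of the lever and the grip.

```bash
python3 - <<'E'
from h import *
im,d=robot.get_image("scene")
cv2.imwrite("pics/s4.png",cv2.resize(cv2.cvtColor(im,cv2.COLOR_RGB2BGR)[140:290,220:420],None,fx=4,fy=4,interpolation=cv2.INTER_CUBIC))
s=robot.read_state();print(s["eef_pos"],s["gripper_force"],s["gripper_width"],s["joint_velocities"].round(3))
E
```

```text
[468.70473917 -73.65051302 165.10960329] 41.363232135772705 18.93800701081817 [ 0.006  0.002  0.    -0.001  0.003  0.001]
```

View pics/s4.png

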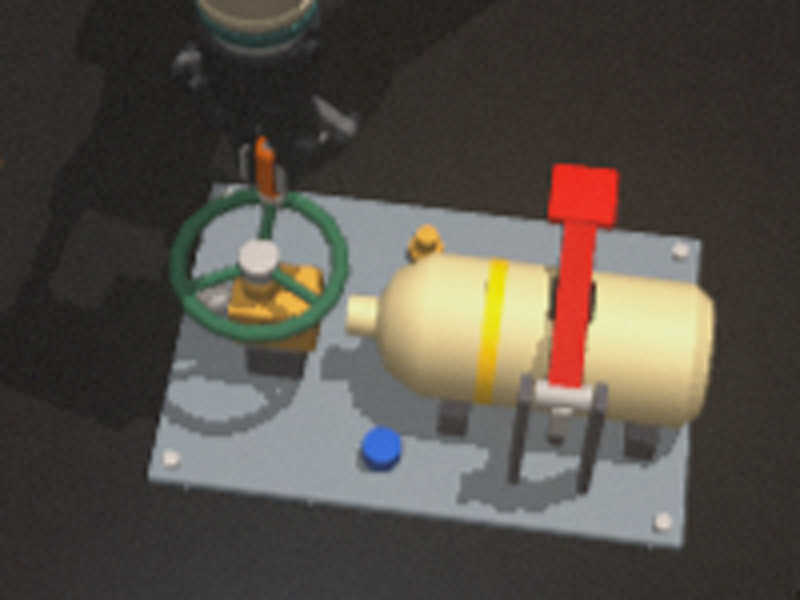

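The handle at (265,170) is between the fingers on the -x side, the lever is level with its pad at (585,195), and the adaptor and cap have not moved.

```bash
python3 -c "
from plant import robot
print(robot.sign_off())"
```

```text
the job is handed in; nothing more can be done
None
```

I handed the job in: the lever is latched down, the valve was closed to its stop and backed off two full turns, and the fingers still grip the crank handle at about 41 N; the hand-in returned no verdict.

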